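# Shift the bench-mounted gear shifter into third

### The arm

A 6-joint arm with a two-finger parallel gripper is mounted at the origin on the work surface. World frame = base frame: x ahead of the robot, y to its left, z up, the work surface at z = 0. Lengths are in mm, angles in degrees, forces in N, time in s.
With the tool pointing down it reaches from about 350 to 850 mm from the base axis. Payload 8.1 kg.
Tool frame: the origin (TCP) lies midway between the tips of the shut fingers; the grasp point (between the pads) lies grip_depth behind it (grip_depth is the distance from the TCP to the grasp point, in mm); z points along the fingers, y is the line along which they close (so a half turn about z gives the same grasp; the last joint's range is limited). The gripper opens to 85 mm and grips with 20 to 120 N. Pads are 22 mm wide; open, the fingers measure 114 mm over their backs; the gripper's body (76 mm by 85 mm) begins 54 mm behind the grasp point. The pads swing forward as they close: fully open they stand 13 mm farther back than shut.
Start: joints at [-69.637, 7.471, 85.268, -0, 87.261, -4.893], TCP at [256.018, -542.642, 197.092] pointing down, gripper open.
Joint ranges: [-169.43, 169.43], [-51.17, 129.36], [1.28, 143.12], [-76.62, 256.62], [0, 156.53], [-152.29, 152.29]. Speed limits (degrees/s): [136.94, 136.94, 159.86, 180, 180, 180].

### API

Orientations are given as [roll, pitch, yaw] about the fixed x, y, z axes, in that order (R = Rz(yaw) Ry(pitch) Rx(roll)).
In Python, from bench import sense, snapshot, hand_in, grip_depth gives the robot as it stands. The module is installed in compiled form; this text tells all that it offers.
- The arm moves only by the tool apply_moves, never from a script. Its argument "series" is text: rows parted by semicolons, each of 5 numbers parted by spaces: the shift along the tool's x, y, z each as a share of 0.3 m, from -1 to 1, then the turn about the tool's z as a share of 2 rad, from -1 to 1, then the gripper's target within -1 to 1 (shut at 1, half-way at 0, fully open at -1). In form: tx ty tz twist gripper; .... A call has 1 to 5 rows; each row shifts and turns the commanded pose from where the row before left it, along the tool's axes as they then stand; what a row does not reach is not made up. A row lasts 1/12 s, in which the tool goes at most 41.7 mm and 7.16 degrees, less where a joint would pass 70% of its speed; a pose out of reach is approached as far as the arm can. A call with a number of a shift or a turn outside -1 to 1 is refused whole. A call with a gripper value outside its range is refused whole. The fingers move at their own pace and stop on an object; "squeeze" is the grip in N (left out, the last holds). Time passes only in rows, so rows that do not move let the fingers close. It gives the time, the measured TCP pose, the force, the opening and the grip force at its end, in the units of the state.
- sense(): the state, without advancing time (a new reading comes with each control period).
- snapshot(name): name is "scene" or "top" or "wrist"; returns a dict with "frame" (400x640x3 uint8, blue, green, red), "depth" (400x640 float32, mm along the optical axis (not along the pixel's ray), 0 where there is no reading), "intrinsics" (3x3 intrinsics, pixels), "dist" ([k1, k2, p1, p2, k3] as OpenCV has them; the pictures are not rectified), "extrinsics" (4x4, takes a point from camera to world coordinates); the wrist camera has in their place "tool_from_camera" (4x4, takes a point from camera to tool coordinates, whose origin is the TCP and whose axes are the flange's). Camera axes: x right, y down, z forward; pixel columns grow to the right and rows downward; lengths in mm; the calibration is good to about 2 mm. A picture is of the moment at which its call begins: read the wrist's pose just before it.
- hand_in(): hands the job in; it is judged then, once.
The state is a dict: "time": time; "joint_pos": joint angles; "qd": joint speeds; "joint_efforts": joint torques, N m; "tool_pos": TCP position; "tcp_rot": TCP orientation; "ft_force": force on the tool from outside, world axes, zero at the start; "wrist_torque": the same for the moment, N m; "finger_gap": finger opening in mm; "grip_force": force on a finger pad.
Only numpy, scipy, OpenCV 4.12 (cv2) and the standard library are available. Lean on these libraries where they do the work, as an engineer would, in place of code of your own. Each camera call takes 0.05 s, during which the arm holds its last target. There are 200 camera calls.

### The job

The six-gear H-pattern shifter on the test board is ready for the contact test of its third gear: with the fingertips or the outside of the fingers, push its lever out of the left lane to neutral, across to the middle lane, then forward (away from the robot) until it is fully home in third, without straying into fourth, fifth or sixth on the way and without forcing it. Only push the lever, never take its knob or stick between the fingers. Leave it standing in third and everything else on the bench where it is.

Things in the scene. Friction and masses are not known exactly. Their poses are not given: they have to be found in the camera images.
- shifter: Simulator gear shifter screwed to a plywood test board (340 x 360 x 18 mm) fixed to the bench. Origin: centre of the board's underside, on the bench, straight below the lever's pivot. x: forward as the driver (the robot) sees it, y: driver's left, z up; turned up to 0.35 rad. Dark steel housing 132 (x) x 112 (y) mm, 156 mm in y at its low foot flanges; its flat top is 134 mm above the bench.
- gate (a point): Centre of the top face of the bare aluminium gate plate (134 mm above the bench), shifter's axes. Neutral channel 14 mm wide along y through this point; three lanes along x, 13 mm wide, at y +22 (left), 0, -22 mm (right), ending 32 mm fore and aft. Forward slots from left: first, third, fifth; rear: second, fourth, sixth. The tongues between the lanes have round noses.
- lever: Lever: 10 mm steel stick with a black pear-shaped knob on top. Origin at its pivot, 43 mm above the bench below the gate's centre; z runs up the stick. It turns with both joints and cannot come out.
- knob (a point): Centre of the knob, 190 mm up the lever from its pivot. Knob: 49 mm in diameter 4 mm above this point, 46 mm 4 mm below it, tapering to 24 mm at its foot 26 mm below; top 23 mm above. In the shifter's frame this point lies at x = 190 sin(fore), y = -190 sin(across) cos(fore), z = 43 + 190 cos(across) cos(fore) mm, fore and across being the two joints.
- lever_fore (a joint): Fore-and-aft angle of the lever, rad: 0 neutral, positive forward (away from the robot), stops at +0.28 (home in first, third, fifth) and -0.28 (second, fourth, sixth). No spring: a friction pad holds the lever where it is left, and about 2.4 N at the knob moves it. Starts anywhere between second and first.
- lever_across (a joint): Sideways angle of the lever, rad: -0.245 left lane, 0 middle lane, +0.245 right lane (stops at -0.25 and +0.25). Friction holds it; about 2 N at the knob moves it. It can cross only near neutral (lever_fore within about 0.03; the round noses guide a little more); in a lane it has about 0.02 rad of play. Starts in the left lane.
- meter: Bystander: orange multimeter lying flat, 150 x 78 x 34 mm, origin at the centre of its underside. It lies on the test board to the right of the housing.
- screwdriver: Bystander: screwdriver lying on the left of the test board, 190 mm long.
- spare_knob: Bystander: loose wooden spare knob, 49 mm wide and 50 mm high, standing on the left of the test board.
- jar: Bystander: small closed glass jar, 52 mm wide, 60 mm high, on the forward left of the test board.
- spool: Bystander: solder reel lying flat, 60 mm wide, 40 mm high, on the rear right of the test board.
- spray_can: Bystander: spray can, 55 mm wide, 160 mm high, on the bench to the left.
- mug: Bystander: mug, 80 mm wide, 92 mm high, on the bench to the right.

How it is judged (in metres and radians):
On the way:
1. the lever has crossed in neutral to the middle lane (value of joint lever_across between -0.08 and 0.08 rad and value of joint lever_fore between -0.1 and 0.1 rad).
At the end, for the whole second after the job is handed in: The lever stands at rest in third: lever_fore above 0.25 rad (stop at 0.28), lever_across within 0.05 rad of 0 (value of joint lever_fore above 0.25 rad and value of joint lever_across between -0.05 and 0.05 rad and velocity of joint lever_fore between -0.05 and 0.05 rad/s); the robot touches nothing.
It fails at once if the lever strays into fourth or sixth (value of joint lever_across above -0.12 rad and value of joint lever_fore below -0.12 rad).
It fails at once if the lever strays into fifth (value of joint lever_across above 0.15 rad and value of joint lever_fore above 0.12 rad).
It fails at once if the knob or the stick is taken between the fingers (grasp point within 27 mm of the knob's centre or 9 mm of the stick's axis) (distance between the grasp point and knob below 0.027 m or (x of the grasp point in the frame of lever between -0.009 and 0.009 m and y of the grasp point in the frame of lever between -0.009 and 0.009 m and z of the grasp point in the frame of lever between 0.08 and 0.21 m)).
It fails at once if the lever is forced (more than 40 N) (contact force between any of the arm, the fingers and lever above 40 N).
It fails at once if a bystander is moved more than 20 mm (distance of any of meter, screwdriver, spare_knob, jar, spool, spray_can, mug from where it was at the start of the episode above 0.02 m).
It also fails if it takes over 56 s, if anything falls off the work surface, if the arm or the gripper's body presses on something with over 40 N, if the wrist force passes 120 N, or if a joint passes its speed limit or range.

## Working session

There is one attempt and no reset: what is moved stays moved. The work goes in short steps, Python scripts to look and compute and a tool call to move; the robot and the scene stay as the last step left them, time stands still between calls to the robot, and variables do not carry over. Pictures are saved under pics/ and viewed, at most 10 in all, crops included, and the job is handed in when it is done.

Besides the shell and the picture viewer there is one more tool, called after "Emit:" by a JSON object that holds its "op" and its "data". apply_moves: Moves the arm, as the interface text tells. Its arguments: {"type":"object","properties":{"series":{"type":"string"},"squeeze":{"type":"number"}},"required":["series"]}

```bash
mkdir -p pics
python3 - <<'E'
from bench import *
import cv2,numpy as np
print(grip_depth if not callable(grip_depth) else grip_depth()); s=sense(); print(s)
for n in("scene","top"):
    d=snapshot(n); cv2.imwrite(f"pics/{n}0.png",d["frame"]); np.savez(f"{n}0.npz",**d)
    print(n,d["intrinsics"].round(1).tolist(),np.round(d["dist"],3),np.array(d["extrinsics"]).round(3).tolist())
E
```

```text
18.700000000000003
{'time': 0.0, 'joint_pos': array([-6.96373443e+01,  7.51373097e+00,  8.53298184e+01, -7.35738299e-04,
        8.72611435e+01, -4.89211346e+00]), 'qd': array([-0.00399605, -0.10009136,  0.13445642, -0.05893584, -0.07261673,
       -0.0239929 ]), 'joint_efforts': array([-8.33930935e-04, -5.69396925e+01, -5.00557995e+01, -4.01201760e-04,
        1.45875185e-02,  2.65619974e-06]), 'tool_pos': array([ 255.7975081 , -542.06517609,  196.05367402]), 'tcp_rot': array([-1.79895626e+02, -8.19602876e-03,  2.52547976e+01]), 'ft_force': array([0.61850986, 0.04432891, 0.08037706]), 'wrist_torque': array([ 0.01945212, -0.0174048 ,  0.00644777]), 'grip_force': 0.0, 'finger_gap': 85.41917194445958}
scene [[499.8, 0.0, 317.4], [0.0, 499.8, 202.9], [0.0, 0.0, 1.0]] [-0.031  0.     0.     0.     0.   ] [[0.028, 0.796, -0.605, 1291.394], [0.999, -0.033, 0.003, -23.623], [-0.017, -0.605, -0.796, 1168.782], [0.0, 0.0, 0.0, 1.0]]
top [[457.1, 0.0, 318.2], [0.0, 457.1, 201.7], [0.0, 0.0, 1.0]] [0.015 0.    0.    0.    0.   ] [[0.134, -0.967, 0.215, 318.431], [-0.991, -0.132, 0.024, -14.579], [0.005, -0.216, -0.976, 1281.43], [0.0, 0.0, 0.0, 1.0]]
```

View pics/scene0.png

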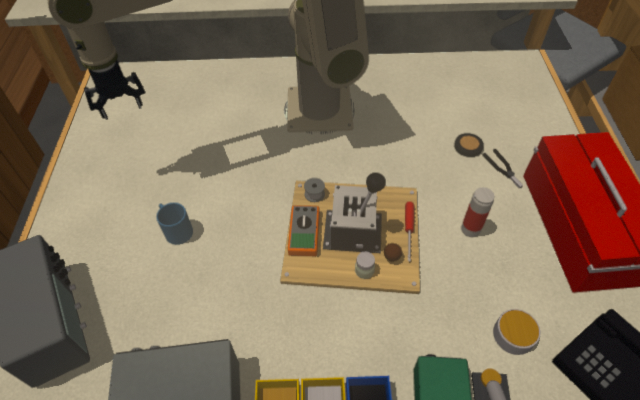

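View pics/top0.png

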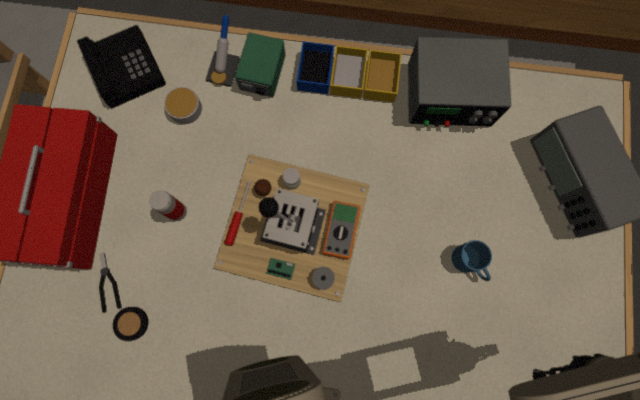

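The scene view shows the board in the middle, with the knob at (376,182). In the top view the knob is at (268,207), the gate around (292,218), and the board corners near (250,156), (368,185), (340,300) and (216,268). Next I'll measure these.

```bash
cat > h.py <<'E'
import cv2,numpy as np
def ray(d,uv):
    p=cv2.undistortPoints(np.array([[uv]],float),d["intrinsics"],d["dist"])[0,0]
    T=np.array(d["extrinsics"]); v=T[:3,:3]@np.r_[p,1]; return T[:3,3],v
def onplane(d,uv,z):
    o,v=ray(d,uv); return o+v*(z-o[2])/v[2]
def cross(a,b):
    (o1,v1),(o2,v2)=a,b; v1=v1/np.linalg.norm(v1);v2=v2/np.linalg.norm(v2)
    t=np.linalg.lstsq(np.c_[v1,-v2],o2-o1,rcond=None)[0]; p,q=o1+t[0]*v1,o2+t[1]*v2
    return (p+q)/2,np.linalg.norm(p-q)
def knob(d,box):
    x0,y0,x1,y1=box; g=d["frame"][y0:y1,x0:x1].max(2)
    m=(g<62).astype(np.uint8); m=cv2.morphologyEx(m,cv2.MORPH_OPEN,np.ones((5,5)))
    c=max(cv2.findContours(m,0,2)[0],key=cv2.contourArea); (x,y),r=cv2.minEnclosingCircle(c)
    return (x+x0,y+y0),r
def shifter(P,c,yaw):
    k=np.r_[P[:2]-c,P[2]]; R=np.array([[np.cos(yaw),np.sin(yaw)],[-np.sin(yaw),np.cos(yaw)]])
    s=np.r_[R@k[:2],k[2]]; f=np.arcsin(s[0]/190); return s,f,-np.arcsin(s[1]/190/np.cos(f))
E
python3 - <<'E'
from h import *
S=dict(np.load("scene0.npz"));T=dict(np.load("top0.npz"))
for n,d,win in(("top",T,(205,145,380,310)),("scene",S,(270,170,430,300))):
    x0,y0,x1,y1=win; f=d["frame"][y0:y1,x0:x1]; h=cv2.cvtColor(f,cv2.COLOR_BGR2HSV)
    m=((h[...,0]>8)&(h[...,0]<28)&(h[...,1]>85)&(h[...,2]>80)).astype(np.uint8)
    m=cv2.morphologyEx(m,cv2.MORPH_OPEN,np.ones((3,3)))
    c=max(cv2.findContours(m,0,2)[0],key=cv2.contourArea)+[x0,y0]
    hull=cv2.convexHull(c)[:,0].astype(float)
    P=np.array([onplane(d,p,18)[:2] for p in hull]).astype(np.float32)
    print(n,"board",cv2.minAreaRect(P))
kt,rt=knob(T,(250,190,290,225)); ks,rs=knob(S,(355,165,395,200))
print(kt,rt,ks,rs,cross(ray(T,kt),ray(S,ks)))
for n,d,win in(("top",T,(245,180,335,260)),("scene",S,(320,175,390,235))):
    x0,y0,x1,y1=win; f=d["frame"][y0:y1,x0:x1]; h=cv2.cvtColor(f,cv2.COLOR_BGR2HSV)
    m=((h[...,1]<45)&(h[...,2]>125)).astype(np.uint8); m=cv2.morphologyEx(m,cv2.MORPH_CLOSE,np.ones((7,7)))
    c=max(cv2.findContours(m,0,2)[0],key=cv2.contourArea)+[x0,y0]
    P=np.array([onplane(d,p,134)[:2] for p in c[:,0].astype(float)]).astype(np.float32)
    print(n,"plate",cv2.minAreaRect(P))
a=np.hstack([cv2.resize(T["frame"][145:305,205:380],None,fx=2.2,fy=2.2,interpolation=2),cv2.resize(S["frame"][160:320,270:440],None,fx=2.2,fy=2.2,interpolation=2)])
cv2.imwrite("pics/crop0.png",a)
E
```

```text
top board ((519.823974609375, 77.89346313476562), (359.3165283203125, 340.3352355957031), 83.00968933105469)
scene board ((522.6317138671875, 74.57939147949219), (359.9787292480469, 346.68231201171875), 83.06598663330078)
(268.5, 207.2894744873047) 10.322132110595703 (374.5, 182.5) 9.300638198852539 (array([520.74030446, 122.74464283, 229.27497045]), np.float64(4.061940117567334))
top plate ((519.0123901367188, 69.5506591796875), (124.14112091064453, 127.80509185791016), 82.7085189819336)
scene plate ((519.8358764648438, 70.7564926147461), (118.21681213378906, 128.8924560546875), 83.48175811767578)
```

View pics/crop0.png

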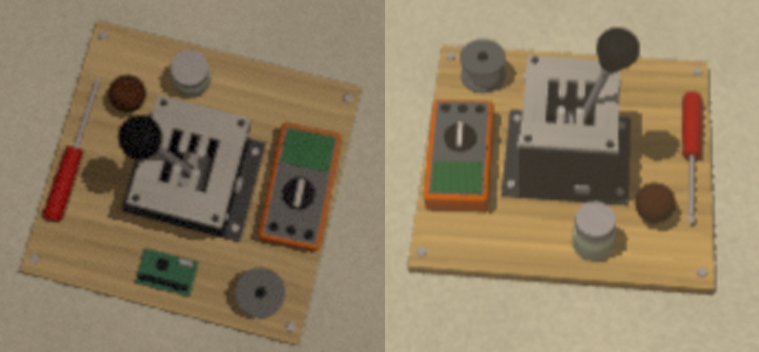

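Emit:
{"op": "apply_moves", "data": {"series": "0 0 -0.09 0.0563 1;0 0 -0.09 0.0563 1;0 0 -0.09 0.0563 1;0 0 -0.09 0.0563 1;0 0 -0.09 0.0563 1"}}

```text
time: 0.52
tool_pos: [255.9, -542.3, 332.8]
tcp_rot: [-179.9, 0.0, -7.3]
ft_force: [-0.1, -0.9, -0.5]
finger_gap: 25.4
grip_force: 0.0
```

Emit:
{"op": "apply_moves", "data": {"series": "0.018 -0.115 0 0 1;0.018 -0.115 0 0 1;0.018 -0.115 0 0 1;0.018 -0.115 0 0 1;0.018 -0.115 0 0 1"}}

```text
time: 0.93
tool_pos: [303.8, -373.1, 331.5]
tcp_rot: [-180.0, 0.0, -7.0]
ft_force: [0.7, 0.8, 0.1]
finger_gap: -0.3
grip_force: 0.0
```

Emit:
{"op": "apply_moves", "data": {"series": "0.018 -0.115 0 0 1;0.018 -0.115 0 0 1;0.018 -0.115 0 0 1;0.018 -0.115 0 0 1;0.018 -0.115 0 0 1"}}

```text
time: 1.35
tool_pos: [351.6, -205.1, 331.7]
tcp_rot: [-180.0, 0.0, -7.0]
ft_force: [0.6, -1.2, -0.2]
finger_gap: -0.2
grip_force: 0.0
```

Emit:
{"op": "apply_moves", "data": {"series": "0.018 -0.115 0 0 1;0.018 -0.115 0 0 1;0.018 -0.115 0 0 1;0.018 -0.115 0 0 1;0.018 -0.115 0 0 1"}}

```text
time: 1.77
tool_pos: [399.4, -37.2, 331.9]
tcp_rot: [180.0, -0.0, -7.0]
ft_force: [1.4, -0.6, -0.5]
finger_gap: -0.3
grip_force: 0.0
```

Emit:
{"op": "apply_moves", "data": {"series": "0.018 -0.115 0 0 1;0.018 -0.115 0 0 1;0.018 -0.115 0 0 1;0.018 -0.115 0 0 1;0 0 0 0 1"}}

```text
time: 2.18
tool_pos: [437.9, 100.6, 331.1]
tcp_rot: [-179.9, 0.1, -6.7]
ft_force: [1.0, 0.5, -0.1]
finger_gap: -0.3
grip_force: 0.0
```

Emit:
{"op": "apply_moves", "data": {"series": "0 -0.053 0 0 1;0 -0.053 0 0 1;0 0 0 0 1;0 0 0 0 1"}}

```text
time: 2.52
tool_pos: [441.4, 127.2, 331.6]
tcp_rot: [180.0, 0.1, -6.9]
ft_force: [-0.2, 0.5, 0.0]
finger_gap: 0.3
grip_force: 0.0
```

Run:
```python
from bench import *
from h import *
s=sense(); d=snapshot("wrist"); cv2.imwrite("pics/w1.png",d["frame"])
from scipy.spatial.transform import Rotation as Ro
T=np.eye(4);T[:3,:3]=Ro.from_euler('xyz',s["tcp_rot"],degrees=True).as_matrix();T[:3,3]=s["tool_pos"]
d["extrinsics"]=T@d["tool_from_camera"]; np.savez("w1.npz",**d); print(s["tool_pos"],s["tcp_rot"],d["extrinsics"].round(2).tolist())
```

```text
[441.35226511 127.23377378 331.628348  ] [ 1.79970864e+02  5.67516162e-02 -6.91635844e+00] [[-0.12, -0.95, -0.29, 514.32], [-0.99, 0.12, 0.04, 118.15], [-0.0, 0.29, -0.96, 508.29], [0.0, 0.0, 0.0, 1.0]]
```

View pics/w1.png

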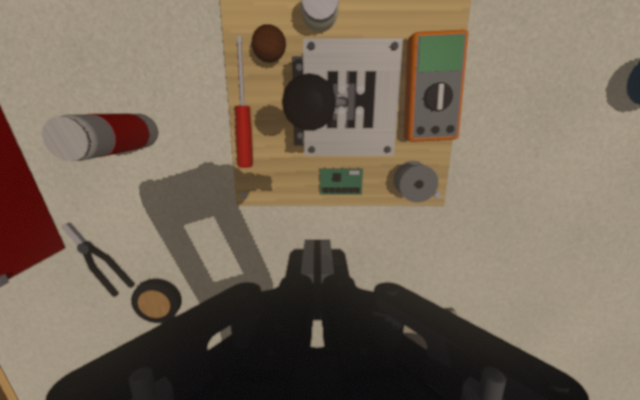

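The wrist view shows the gate, with its slots at columns 352 and 369 and rows 72–128. The knob is at (309,102) and the lever looks close to neutral.

Run:
```python
from h import *
d=dict(np.load("w1.npz")); f=d["frame"]; g=f.max(2)
m=(g[60:140,338:385]<70).astype(np.uint8)
for c in cv2.findContours(m,0,2)[0]:
    if cv2.contourArea(c)>60:
        x,y,w,h=cv2.boundingRect(c); x+=338;y+=60; print(x,y,w,h)
        a=onplane(d,(x+w-.5,y-.5),134);b=onplane(d,(x+w-.5,y+h-.5),134); e=onplane(d,(x-.5,y+h/2),134); print(a,b,(a+b)/2,e)
k,r=knob(d,(275,65,340,140)); P=onplane(d,k,229); print(k,r,P)
print(shifter(P,np.array([521,76]),-.1213))
for p in((311,46),(394,46),(388,150)): print(onplane(d,p,134))
```

```text
354 72 21 55
[548.23129801  47.01832138 134.        ] [486.28686785  51.03400128 134.        ] [517.25908293  49.02616133 134.        ] [520.53365938  73.80848536 134.        ]
348 72 8 13
[550.91569854  68.88474224 134.        ] [536.87364103  70.05679545 134.        ] [543.89466978  69.47076885 134.        ] [544.53207038  78.78087944 134.        ]
(313.11936950683594, 100.68355941772461) 36.691646575927734 [522.31780695 120.78949946 229.        ]
(array([ -4.11152899,  44.61985215, 229.        ]), np.float64(-0.021641315491146357), np.float64(-0.237111914049088))
[583.63446021 116.74236081 134.        ]
[572.17686331  23.3790443  134.        ]
[455.73729613  36.1689776  134.        ]
```

Emit:
{"op": "apply_moves", "data": {"series": "0 -0.016 0.096 0 1;0 0 0.096 0 1;0 0 0.096 0 1;0 0 0.096 0 1;0 0 0 0 1", "squeeze": 40}}

```text
time: 2.98
tool_pos: [438.7, 130.1, 210.4]
tcp_rot: [179.8, 0.5, -7.1]
ft_force: [-0.7, -0.1, -1.4]
finger_gap: -0.0
grip_force: 0.0
```

Emit:
{"op": "apply_moves", "data": {"series": "0.06 0 0 0 1;0.06 0 0 0 1;0 0 0 0 1;0.01 0 0 0 1;0 0 0 0 1"}}

```text
time: 3.4
tool_pos: [481.4, 126.6, 218.1]
tcp_rot: [-180.0, -0.1, -7.0]
ft_force: [-0.0, -0.6, -0.2]
finger_gap: 0.2
grip_force: 0.0
```

Emit:
{"op": "apply_moves", "data": {"series": "0.008 0 0 0 1;0.006 0 0 0 1;0 0 0 0 1;0 0 0 0 1"}}

```text
time: 3.73
tool_pos: [485.0, 126.6, 217.1]
tcp_rot: [-180.0, -0.0, -7.0]
ft_force: [-0.4, -0.2, -0.3]
finger_gap: 0.0
grip_force: 0.0
```

Emit:
{"op": "apply_moves", "data": {"series": "0.006 0 0 0 1;0 0 0 0 1;0 0 0 0 1"}}

```text
time: 3.98
tool_pos: [486.9, 126.3, 216.9]
tcp_rot: [180.0, 0.0, -7.0]
ft_force: [0.3, 0.1, 0.1]
finger_gap: 0.1
grip_force: 0.0
```

Emit:
{"op": "apply_moves", "data": {"series": "0.006 0 0 0 1;0 0 0 0 1;0 0 0 0 1"}}

```text
time: 4.23
tool_pos: [488.7, 126.1, 216.9]
tcp_rot: [180.0, 0.0, -7.0]
ft_force: [0.1, 0.1, -0.0]
finger_gap: -0.2
grip_force: 0.0
```

Emit:
{"op": "apply_moves", "data": {"series": "0.006 0 0 0 1;0 0 0 0 1;0 0 0 0 1"}}

```text
time: 4.48
tool_pos: [490.5, 125.8, 216.9]
tcp_rot: [180.0, -0.0, -7.0]
ft_force: [0.2, -0.9, 0.7]
finger_gap: -0.2
grip_force: 0.0
```

Run:
```python
from bench import *
from h import *
S=snapshot("scene");T=snapshot("top")
a=np.hstack([cv2.resize(T["frame"][145:305,205:380],None,fx=2.2,fy=2.2,interpolation=2),cv2.resize(S["frame"][140:300,290:460],None,fx=2.2,fy=2.2,interpolation=2)])
cv2.imwrite("pics/c2.png",a)
ks,rs=knob(S,(355,165,395,200)); print(ks,rs,sense()["ft_force"],[onplane(S,ks,z) for z in(229,)])
```

```text
(375.01388931274414, 182.97222137451172) 9.464997291564941 [-1.48826062 -0.38350229 -0.26346031] [array([522.23306493, 121.83395561, 229.        ])]
```

View pics/c2.png

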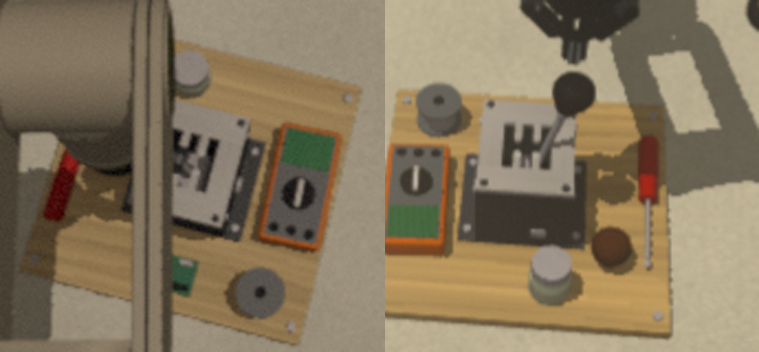

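The scene crop shows the fingertips at (572,58), still about a centimetre behind the knob at (572,92). I'll keep advancing until they touch.

Emit:
{"op": "apply_moves", "data": {"series": "0.008 0 0 0 1;0 0 0 0 1;0 0 0 0 1"}}

```text
time: 4.83
tool_pos: [492.9, 125.6, 216.9]
tcp_rot: [-180.0, 0.0, -7.0]
ft_force: [0.0, 0.2, -0.4]
finger_gap: -0.0
grip_force: 0.0
```

Emit:
{"op": "apply_moves", "data": {"series": "0.008 0 0 0 1;0 0 0 0 1;0 0 0 0 1"}}

```text
time: 5.08
tool_pos: [495.3, 125.2, 216.9]
tcp_rot: [180.0, 0.0, -7.0]
ft_force: [0.7, 0.4, 0.3]
finger_gap: 0.0
grip_force: 0.0
```

Run:
```python
from bench import *
from h import *
S=snapshot("scene");W=snapshot("wrist")
ks,rs=knob(S,(355,165,395,200)); print(ks,rs,sense()["ft_force"],[onplane(S,ks,z) for z in(229,)])
a=np.hstack([W["frame"][100:400,180:480],cv2.resize(S["frame"][140:215,335:435],None,fx=4,fy=4,interpolation=2)])
cv2.imwrite("pics/c3.png",a)
```

```text
(374.94444465637207, 182.94444465637207) 9.452057838439941 [ 0.0634518  -0.49287359  0.93252431] [array([522.13882158, 121.67414577, 229.        ])]
```

View pics/c3.png

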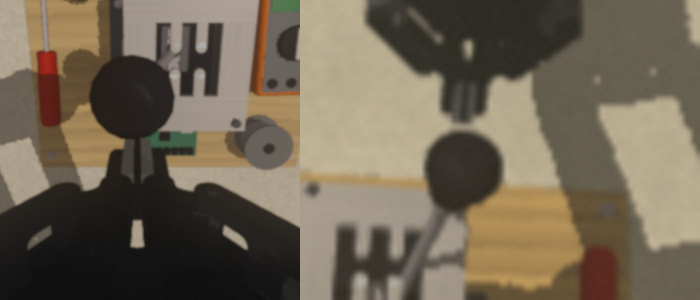

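The knob hasn't moved. The scene crop shows a gap between the fingertips at (465,122) and the knob at (463,168), so I'll check the true tip position from the depth images.

Run:
```python
from bench import *
from h import *
s=sense();S=snapshot("scene");W=snapshot("wrist")
from scipy.spatial.transform import Rotation as Ro
T=np.eye(4);T[:3,:3]=Ro.from_euler('xyz',s["tcp_rot"],degrees=True).as_matrix();T[:3,3]=s["tool_pos"]
W["extrinsics"]=T@W["tool_from_camera"]; print(s["tool_pos"],W["intrinsics"][0,0])
def pt(d,u,v):
    p=cv2.undistortPoints(np.array([[[u,v]]],float),d["intrinsics"],d["dist"])[0,0]
    E=np.array(d["extrinsics"]); z=d["depth"][v,u]; return (E[:3,:3]@(np.r_[p,1]*z)+E[:3,3]).round(1)
for v in range(158,192,2): print("S",v,pt(S,375,v),S["frame"][v,375])
for v in range(210,300,8): print("W",v,pt(W,314,v),W["frame"][v,314])
P=np.r_[s["tool_pos"],1]
for n,d in(("S",S),("W",W)):
    q=np.linalg.inv(d["extrinsics"])@P; print(n,"TCP px",d["intrinsics"]@(q[:3]/q[2]))
np.savez("S3.npz",**S);np.savez("W3.npz",**W)
```

```text
[495.22734094 125.29698838 216.89757295] 297.92472174256494
S 158 [503.  118.6 297.8] [38 45 50]
S 160 [502.4 119.2 290.2] [51 58 63]
S 162 [503.  119.6 283.7] [63 69 73]
S 164 [501.1 120.5 274.5] [58 65 67]
S 166 [500.5 121.1 266.6] [55 61 65]
S 168 [503.5 121.1 262.8] [51 58 62]
S 170 [502.8 121.8 254.7] [78 93 98]
S 172 [503.9 122.1 248.6] [101 120 129]
S 174 [510.3 121.5 248.5] [41 48 52]
S 176 [522.4 119.8 255.5] [40 47 53]
S 178 [523.  120.3 248.7] [43 49 54]
S 180 [526.5 120.2 245.5] [42 49 53]
S 182 [532.1 119.7 244.7] [44 51 55]
S 184 [536.6 119.4 242.6] [43 49 54]
S 186 [540.8 119.1 240.3] [39 45 51]
S 188 [541.  119.7 232.9] [38 46 52]
S 190 [539.3 120.6 223. ] [36 46 51]
W 210 [520.1 123.6 250.8] [28 31 36]
W 218 [515.5 124.2 250. ] [29 32 37]
W 226 [510.5 124.8 248.3] [29 32 37]
W 234 [504.9 125.6 245.7] [25 29 34]
W 242 [506.5 125.2 259.3] [43 48 52]
W 250 [506.4 125.2 267.9] [36 40 45]
W 258 [507.  125.  276.8] [33 37 43]
W 266 [506.7 125.  283.2] [32 37 42]
W 274 [506.1 125.  288.5] [33 38 43]
W 282 [502.3 125.5 288.2] [33 37 40]
W 290 [499.2 125.8 289.1] [24 27 31]
W 298 [495.2 126.4 288.6] [24 27 30]
S TCP px [375.00527101 177.62430265   1.        ]
W TCP px [316.83372419 229.90375228   1.        ]
```

Run:
```python
from h import *
d=dict(np.load("w1.npz"))
for v in range(200,300,6): print(v,[ (d["depth"][v,u].round(0),d["frame"][v,u].tolist()) for u in (300,310,317,324)])
t=d["tool_from_camera"]
for v in range(236,300,8):
    p=cv2.undistortPoints(np.array([[[312.,v]]]),d["intrinsics"],d["dist"])[0,0]
    print(v,(t@np.r_[np.r_[p,1]*d["depth"][v,312],1]).round(1))
```

```text
200 [(np.float32(512.0), [81, 123, 151]), (np.float32(512.0), [81, 123, 151]), (np.float32(511.0), [82, 123, 150]), (np.float32(511.0), [82, 123, 150])]
206 [(np.float32(536.0), [116, 138, 153]), (np.float32(535.0), [117, 141, 155]), (np.float32(535.0), [117, 140, 154]), (np.float32(534.0), [116, 139, 154])]
212 [(np.float32(539.0), [131, 150, 161]), (np.float32(538.0), [131, 150, 162]), (np.float32(538.0), [126, 145, 156]), (np.float32(538.0), [130, 149, 161])]
218 [(np.float32(544.0), [129, 149, 161]), (np.float32(541.0), [129, 148, 160]), (np.float32(542.0), [128, 148, 159]), (np.float32(542.0), [130, 149, 161])]
224 [(np.float32(544.0), [129, 148, 159]), (np.float32(544.0), [126, 146, 157]), (np.float32(543.0), [131, 150, 162]), (np.float32(543.0), [129, 148, 160])]
230 [(np.float32(548.0), [126, 146, 157]), (np.float32(549.0), [127, 146, 158]), (np.float32(548.0), [127, 146, 158]), (np.float32(548.0), [129, 148, 159])]
236 [(np.float32(552.0), [126, 145, 157]), (np.float32(552.0), [127, 146, 158]), (np.float32(551.0), [127, 146, 157]), (np.float32(551.0), [129, 149, 160])]
242 [
[... 993 characters left out ...]
13.0), [46, 50, 54])]
284 [(np.float32(110.0), [25, 29, 33]), (np.float32(110.0), [25, 30, 32]), (np.float32(120.0), [26, 29, 33]), (np.float32(110.0), [26, 29, 32])]
290 [(np.float32(105.0), [23, 26, 29]), (np.float32(107.0), [25, 28, 31]), (np.float32(122.0), [24, 28, 31]), (np.float32(105.0), [24, 28, 31])]
296 [(np.float32(102.0), [21, 26, 27]), (np.float32(107.0), [22, 26, 27]), (np.float32(122.0), [23, 26, 28]), (np.float32(105.0), [24, 27, 30])]
236 [-149.7   -9.6  331.4    1. ]
244 [ 11.1  -2.3 -44.4   1. ]
252 [ 10.6  -2.1 -52.1   1. ]
260 [ 10.9  -2.  -60.2   1. ]
268 [ 11.1  -1.9 -67.5   1. ]
276 [  9.9  -1.8 -71.6   1. ]
284 [  6.8  -1.8 -72.4   1. ]
292 [  7.5  -1.7 -78.9   1. ]
```

The depth shows the real finger ends are about 40 mm short of the reported TCP, while the gripper body's face is about 72 mm behind it. That's why there was no contact: the tips are at about z 257, above the knob. I'll back off, go down to TCP z≈188 (tips at about 229, body at about 260, knob top at or below 256), and push again.

Emit:
{"op": "apply_moves", "data": {"series": "-0.08 0 0 0 1;0 0 0 0 1;0 0 0.097 0 1;0 0 0 0 1;0 0 0 0 1"}}

```text
time: 5.7
tool_pos: [470.1, 128.0, 186.5]
tcp_rot: [179.9, 0.2, -7.0]
ft_force: [-0.2, -0.1, 0.7]
finger_gap: 0.3
grip_force: 0.0
```

Emit:
{"op": "apply_moves", "data": {"series": "0.027 0 0 0 1;0 0 0 0 1;0 0 0 0 1"}}

```text
time: 5.95
tool_pos: [480.7, 127.2, 189.1]
tcp_rot: [-180.0, -0.1, -7.0]
ft_force: [0.4, 0.2, 0.1]
finger_gap: 0.2
grip_force: 0.0
```

Emit:
{"op": "apply_moves", "data": {"series": "0.01 0 0 0 1;0 0 0 0 1;0 0 0 0 1"}}

```text
time: 6.2
tool_pos: [482.7, 126.8, 188.1]
tcp_rot: [-180.0, -0.0, -7.0]
ft_force: [0.0, -0.0, -0.1]
finger_gap: 0.2
grip_force: 0.0
```

Emit:
{"op": "apply_moves", "data": {"series": "0.01 0 0 0 1;0 0 0 0 1;0 0 0 0 1"}}

```text
time: 6.45
tool_pos: [485.4, 126.5, 187.8]
tcp_rot: [180.0, 0.0, -7.0]
ft_force: [0.0, -0.1, -0.0]
finger_gap: 0.4
grip_force: 0.0
```

Emit:
{"op": "apply_moves", "data": {"series": "0.007 0 0 0 1;0 0 0 0 1"}}

```text
time: 6.62
tool_pos: [487.4, 126.3, 187.8]
tcp_rot: [-180.0, 0.0, -7.0]
ft_force: [-1.6, 0.8, 1.3]
finger_gap: 0.2
grip_force: 1.1
```

Emit:
{"op": "apply_moves", "data": {"series": "0.007 0 0 0 1;0 0 0 0 1"}}

```text
time: 6.78
tool_pos: [489.6, 126.1, 187.9]
tcp_rot: [-180.0, 0.0, -7.0]
ft_force: [-2.4, 0.2, 2.5]
finger_gap: -0.2
grip_force: 1.2
```

Emit:
{"op": "apply_moves", "data": {"series": "0.005 0 0 0 1;0 0 0 0 1"}}

```text
time: 6.95
tool_pos: [491.2, 125.9, 187.9]
tcp_rot: [-180.0, -0.0, -7.0]
ft_force: [-2.7, 1.2, 2.2]
finger_gap: -0.2
grip_force: 1.2
```

Emit:
{"op": "apply_moves", "data": {"series": "-0.09 0 0 0 1;0 -0.1 0 0 1;0 -0.1 0 0 1;0 0 0 0 1;0 0 0 0 1"}}

```text
time: 7.37
tool_pos: [471.6, 189.6, 187.7]
tcp_rot: [180.0, -0.0, -6.9]
ft_force: [0.4, -0.2, 0.3]
finger_gap: -0.1
grip_force: 0.0
```

Emit:
{"op": "apply_moves", "data": {"series": "0.1 0 0 0 1;0.1 0 0 0 1;0 0 0 0 1;0 0 0 0 1"}}

```text
time: 7.7
tool_pos: [531.9, 179.8, 186.8]
tcp_rot: [179.9, 0.1, -7.1]
ft_force: [0.5, 0.2, -0.3]
finger_gap: -0.1
grip_force: 0.0
```

Run:
```python
from bench import *
from h import *
s=sense();S=snapshot("scene")
ks,rs=knob(S,(355,165,395,200)); P=onplane(S,ks,229); print(ks,rs,P,shifter(P,np.array([520.8,76.8]),-.1217)); t=s["tool_pos"]; print(t,shifter(t,np.array([520.8,76.8]),-.1217)[0])
```

```text
(375.01388931274414, 183.97222137451172) 9.464997291564941 [525.36515317 121.52612659 229.        ] (array([ -0.89835531,  44.94952704, 229.        ]), np.float64(-0.004728203443452431), np.float64(-0.2388434868384883))
[531.93649419 179.82783896 186.7834285 ] [ -1.45343465 103.61778144 186.7834285 ]
```

Emit:
{"op": "apply_moves", "data": {"series": "0 0.045 0 0 1;0 0 0 0 1;0 0.008 0 0 1;0 0 0 0 1"}}

```text
time: 8.08
tool_pos: [529.0, 165.1, 188.3]
tcp_rot: [-180.0, -0.0, -7.0]
ft_force: [-0.0, -0.0, -0.0]
finger_gap: 0.1
grip_force: 0.0
```

Emit:
{"op": "apply_moves", "data": {"series": "0 0.008 0 0 1;0 0.008 0 0 1;0 0 0 0 1"}}

```text
time: 8.33
tool_pos: [528.7, 160.9, 188.2]
tcp_rot: [-180.0, -0.0, -7.0]
ft_force: [0.3, 1.0, 0.9]
finger_gap: -0.0
grip_force: 0.5
```

Emit:
{"op": "apply_moves", "data": {"series": "0 0.008 0 0 1;0 0.008 0 0 1;0 0 0 0 1"}}

```text
time: 8.58
tool_pos: [528.2, 155.9, 188.2]
tcp_rot: [-180.0, -0.0, -7.0]
ft_force: [-0.1, 1.7, 2.0]
finger_gap: -0.2
grip_force: 1.3
```

Emit:
{"op": "apply_moves", "data": {"series": "0 0.008 0 0 1;0 0.008 0 0 1;0 0 0 0 1"}}

```text
time: 8.83
tool_pos: [527.5, 150.8, 187.9]
tcp_rot: [180.0, -0.0, -7.0]
ft_force: [0.2, 1.4, 1.8]
finger_gap: 0.1
grip_force: 1.1
```

Emit:
{"op": "apply_moves", "data": {"series": "0 0.01 0 0 1;0 0.01 0 0 1;0 0.01 0 0 1;0 0 0 0 1"}}

```text
time: 9.17
tool_pos: [526.3, 141.6, 187.7]
tcp_rot: [180.0, 0.0, -7.0]
ft_force: [-0.1, 1.5, 1.9]
finger_gap: -0.4
grip_force: 0.7
```

Emit:
{"op": "apply_moves", "data": {"series": "0 0.01 0 0 1;0 0.01 0 0 1;0 0.01 0 0 1;0 0 0 0 1"}}

```text
time: 9.5
tool_pos: [525.1, 132.6, 187.6]
tcp_rot: [180.0, 0.0, -7.0]
ft_force: [-0.2, 1.7, 1.7]
finger_gap: -0.2
grip_force: 0.5
```

Emit:
{"op": "apply_moves", "data": {"series": "0 0.01 0 0 1;0 0.01 0 0 1;0 0.01 0 0 1;0 0 0 0 1"}}

```text
time: 9.83
tool_pos: [524.0, 123.7, 187.7]
tcp_rot: [180.0, 0.0, -7.0]
ft_force: [-0.4, 1.0, 1.0]
finger_gap: 0.1
grip_force: 0.4
```

Run:
```python
from bench import *
from h import *
s=sense();S=snapshot("scene")
ks,rs=knob(S,(345,165,390,200)); P=onplane(S,ks,232); print(ks,rs,P,shifter(P,np.array([520.8,76.8]),-.1217)); t=s["tool_pos"]; print(t,shifter(t,np.array([520.8,76.8]),-.1217)[0],s["ft_force"])
```

```text
(370.28723335266113, 174.60638332366943) 21.03459930419922 [497.68727255 112.40026907 232.        ] (array([-27.2636444 ,  32.53107779, 232.        ]), np.float64(-0.1439899091312732), np.float64(-0.17388147047367208))
[523.99465238 123.74735716 187.67184164] [ -2.52837641  46.98795017 187.67184164] [-0.38399644  0.9609807   1.04604847]
```

Emit:
{"op": "apply_moves", "data": {"series": "0 0.01 0 0 1;0 0.01 0 0 1;0 0.008 0 0 1;0 0 0 0 1;0 0 0 0 1"}}

```text
time: 10.3
tool_pos: [523.0, 115.7, 187.7]
tcp_rot: [180.0, 0.0, -7.0]
ft_force: [0.2, 0.1, -0.5]
finger_gap: 0.1
grip_force: 0.1
```

Emit:
{"op": "apply_moves", "data": {"series": "0 -0.1 0 0 1;0 -0.05 0 0 1;-0.12 0 0 0 1;-0.12 0 0 0 1;0 0 0 0 1"}}

```text
time: 10.72
tool_pos: [450.9, 169.9, 184.8]
tcp_rot: [179.9, 0.4, -6.9]
ft_force: [-0.6, 0.9, 0.7]
finger_gap: 0.1
grip_force: 0.0
```

Run:
```python
from bench import *
from h import *
s=sense();S=snapshot("scene")
ks,rs=knob(S,(338,172,375,200)); P=onplane(S,ks,233); print(ks,rs,P,shifter(P,np.array([520.8,76.8]),-.1217)); t=s["tool_pos"]; print(t,shifter(t,np.array([520.8,76.8]),-.1217)[0],s["ft_force"])
cv2.imwrite("pics/c4.png",cv2.resize(S["frame"][130:250,290:440],None,fx=4,fy=4,interpolation=2))
```

```text
(356.10655784606934, 180.6639347076416) 8.896204948425293 [516.32938518  76.09341381 233.        ] (array([ -4.35176934,  -1.24409185, 233.        ]), np.float64(-0.02290605220119908), np.float64(0.006549616810977533))
[450.90578257 169.89138472 184.81558935] [-80.67853442  83.91770745 184.81558935] [-0.56437695  0.87802478  0.74579218]
```

View pics/c4.png

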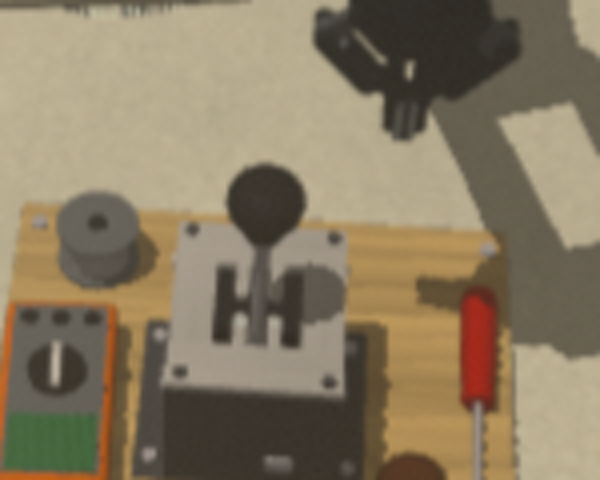

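The lever is in the middle lane, with the knob at (265,205) in the crop, near neutral. Next I'll go behind it and push forward.

Emit:
{"op": "apply_moves", "data": {"series": "0 0.07 0 0 1;0 0.07 0 0 1;0 0.07 0 0 1;0 0.07 0 0 1;0 0 0 0 1"}}

```text
time: 11.18
tool_pos: [447.3, 83.0, 188.1]
tcp_rot: [179.9, -0.1, -7.1]
ft_force: [0.3, -0.4, 0.2]
finger_gap: 0.2
grip_force: 0.0
```

Emit:
{"op": "apply_moves", "data": {"series": "0.055 0 0 0 1;0.055 0 0 0 1;0 0 0 0 1;0.01 0 0 0 1;0 0 0 0 1"}}

```text
time: 11.6
tool_pos: [482.9, 81.8, 187.7]
tcp_rot: [180.0, 0.0, -7.0]
ft_force: [1.0, -0.2, -0.1]
finger_gap: -0.1
grip_force: 0.0
```

Emit:
{"op": "apply_moves", "data": {"series": "0.01 0 0 0 1;0.01 0 0 0 1;0.01 0 0 0 1;0 0 0 0 1"}}

```text
time: 11.93
tool_pos: [491.8, 80.8, 187.9]
tcp_rot: [-180.0, -0.0, -7.0]
ft_force: [-2.4, 0.1, 1.6]
finger_gap: -0.2
grip_force: 1.0
```

Emit:
{"op": "apply_moves", "data": {"series": "0.01 0 0 0 1;0.01 0 0 0 1;0.01 0 0 0 1;0 0 0 0 1"}}

```text
time: 12.27
tool_pos: [501.0, 79.6, 187.8]
tcp_rot: [-180.0, -0.0, -7.0]
ft_force: [-1.5, 0.5, 1.8]
finger_gap: -0.1
grip_force: 0.9
```

Emit:
{"op": "apply_moves", "data": {"series": "0.01 0 0 0 1;0.01 0 0 0 1;0.01 0 0.004 0 1;0.01 0 0.004 0 1;0 0 0 0 1"}}

```text
time: 12.68
tool_pos: [512.7, 78.0, 184.9]
tcp_rot: [180.0, 0.0, -7.0]
ft_force: [-1.7, 1.2, 0.1]
finger_gap: -0.2
grip_force: 0.7
```

Emit:
{"op": "apply_moves", "data": {"series": "0.01 0 0.004 0 1;0.01 0 0.004 0 1;0.01 0 0.002 0 1;0.01 0 0 0 1;0 0 0 0 1"}}

```text
time: 13.1
tool_pos: [524.6, 76.6, 182.0]
tcp_rot: [180.0, 0.0, -7.0]
ft_force: [-1.3, 0.2, -0.5]
finger_gap: 0.1
grip_force: 0.8
```

Emit:
{"op": "apply_moves", "data": {"series": "0.01 0 0 0 1;0.01 0 0 0 1;0 0 0 0 1;0 0 0 0 1"}}

```text
time: 13.43
tool_pos: [530.3, 75.9, 182.1]
tcp_rot: [180.0, 0.0, -7.0]
ft_force: [-0.3, 0.2, 0.1]
finger_gap: -0.2
grip_force: 0.8
```

Emit:
{"op": "apply_moves", "data": {"series": "0.007 0 0 0 1;0.007 0 0 0 1;0 0 0 0 1"}}

```text
time: 13.68
tool_pos: [534.7, 75.4, 182.4]
tcp_rot: [180.0, -0.0, -7.0]
ft_force: [-2.5, 0.9, -0.4]
finger_gap: 0.0
grip_force: 1.0
```

Emit:
{"op": "apply_moves", "data": {"series": "0.005 0 0 0 1;0 0 0 0 1"}}

```text
time: 13.85
tool_pos: [536.1, 75.2, 182.4]
tcp_rot: [-180.0, -0.0, -7.0]
ft_force: [-1.7, 0.7, -1.3]
finger_gap: 0.0
grip_force: 1.0
```

Emit:
{"op": "apply_moves", "data": {"series": "0.005 0 0 0 1;0 0 0 0 1"}}

```text
time: 14.02
tool_pos: [537.6, 75.0, 182.4]
tcp_rot: [-180.0, -0.0, -7.0]
ft_force: [-2.2, -0.3, -1.8]
finger_gap: -0.1
grip_force: 1.0
```

Emit:
{"op": "apply_moves", "data": {"series": "0.004 0 0 0 1;0 0 0 0 1"}}

```text
time: 14.18
tool_pos: [538.8, 74.9, 182.4]
tcp_rot: [-180.0, -0.0, -7.0]
ft_force: [-2.1, 0.2, -1.0]
finger_gap: -0.1
grip_force: 1.1
```

Emit:
{"op": "apply_moves", "data": {"series": "0.003 0 0 0 1;0 0 0 0 1"}}

```text
time: 14.35
tool_pos: [539.6, 74.8, 182.4]
tcp_rot: [-180.0, -0.0, -7.0]
ft_force: [-2.6, 0.1, -1.8]
finger_gap: 0.4
grip_force: 1.1
```

Emit:
{"op": "apply_moves", "data": {"series": "0.003 0 0 0 1;0 0 0 0 1"}}

```text
time: 14.52
tool_pos: [540.4, 74.7, 182.3]
tcp_rot: [180.0, 0.0, -7.0]
ft_force: [-1.8, 0.7, -1.8]
finger_gap: -0.2
grip_force: 1.3
```

Emit:
{"op": "apply_moves", "data": {"series": "0.003 0 0 0 1;0 0 0 0 1"}}

```text
time: 14.68
tool_pos: [541.1, 74.6, 182.2]
tcp_rot: [-180.0, 0.0, -7.0]
ft_force: [-4.0, 0.4, -0.9]
finger_gap: -0.0
grip_force: 1.9
```

Run:
```python
from bench import *
from h import *
s=sense();S=snapshot("scene")
ks,rs=knob(S,(335,178,380,225)); P=onplane(S,ks,226); print(ks,rs,P,shifter(P,np.array([520.8,76.8]),-.1217)); t=s["tool_pos"]; print(t,shifter(t,np.array([520.8,76.8]),-.1217)[0],s["ft_force"])
cv2.imwrite("pics/c5.png",cv2.resize(S["frame"][130:250,290:440],None,fx=4,fy=4,interpolation=2))
```

```text
(355.22079849243164, 201.15242195129395) 11.775450706481934 [573.46087542  70.0025442  226.        ] (array([ 53.09658912,  -0.35415953, 226.        ]), np.float64(0.28322721044094884), np.float64(0.001941344654586149))
[541.05235458  74.62720755 182.21817581] [ 20.36633849   0.30191016 182.21817581] [-3.95461302  0.3937084  -0.87945793]
```

View pics/c5.png

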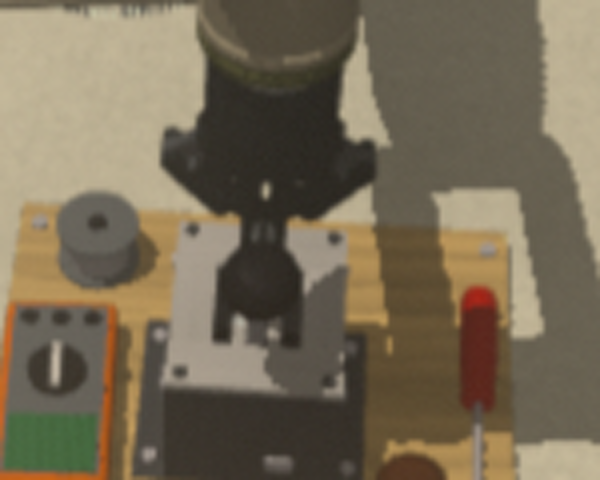

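The knob, at (262,280) in the crop, is at fore ≈0.28. The force is starting to rise, which means the stop. One small nudge more, then withdraw.

Emit:
{"op": "apply_moves", "data": {"series": "0.003 0 0 0 1;0 0 0 0 1"}}

```text
time: 14.9
tool_pos: [541.8, 74.5, 182.1]
tcp_rot: [180.0, 0.1, -7.0]
ft_force: [-4.7, 1.6, -1.5]
finger_gap: 0.1
grip_force: 2.7
```

Emit:
{"op": "apply_moves", "data": {"series": "-0.03 0 0 0 1;-0.08 0 0 0 1;-0.1 0 0 0 1;0 0 -0.1 0 1;0 0 0 0 1"}}

```text
time: 15.32
tool_pos: [478.5, 82.4, 214.4]
tcp_rot: [-180.0, -0.1, -7.0]
ft_force: [2.1, 1.3, 2.4]
finger_gap: -0.1
grip_force: 0.0
```

Run:
```python
from bench import *
from h import *
s=sense();S=snapshot("scene")
ks,rs=knob(S,(335,185,380,225)); P=onplane(S,ks,226); print(ks,rs,shifter(P,np.array([520.8,76.8]),-.1217)); print(s["tool_pos"],s["ft_force"],abs(s["qd"]).max())
```

```text
(354.0, 201.03125) 10.799450874328613 (array([ 52.96670896,  -3.25545374, 226.        ]), np.float64(0.2825153394633315), np.float64(0.01784218922975564))
[478.46697352  82.38642684 214.43315567] [2.10501295 1.28150524 2.42804906] 5.416002161869319
```

The lever stays in third (fore ≈0.28, across ≈0.02) with the arm clear. I'll let the arm settle, then hand in.

Emit:
{"op": "apply_moves", "data": {"series": "0 0 0 0 1;0 0 0 0 1;0 0 0 0 1;0 0 0 0 1"}}

```text
time: 15.7
tool_pos: [480.0, 82.1, 212.1]
tcp_rot: [180.0, 0.0, -7.0]
ft_force: [0.7, 0.1, -0.4]
finger_gap: -0.2
grip_force: 0.0
```

```bash
python3 -c "
from bench import *
print(hand_in())"
```

```text
the job is handed in; nothing more can be done
None
```

The job is handed in (no verdict came back): by camera the lever stands in third (fore ≈0.28 rad, across ≈0.02 rad), moved by pushing only with at most about 5 N read at the wrist, the arm is clear of it, and no bystander was touched as far as I could see; the real fingertips sit about 40 mm short of the reported TCP, so I pushed with the TCP lower.

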